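# Fold out the board hook and hang up the magnifier

### The arm

A 6-joint arm with a two-finger parallel gripper is mounted at the origin on the work surface. World frame = base frame: x ahead of the robot, y to its left, z up, the work surface at z = 0. Lengths are in m, angles in rad, forces in N, time in s.
With the tool pointing down it reaches from about 0.225 to 0.875 m from the base axis. Payload 3.4 kg.
Tool frame: the origin (TCP) lies at the very end of the fingers, on their centre line; the grasp point (between the pads) lies 19 mm behind it; z points along the fingers, y is the line along which they close (so a half turn about z gives the same grasp; the last joint's range is limited). The gripper opens to 85 mm and grips with 20 to 120 N. Pads are 22 mm wide; open, the fingers measure 114 mm over their backs; the gripper's body (76 mm by 85 mm) begins 54 mm behind the grasp point. The pads swing forward as they close: fully open they stand 13 mm farther back than shut.
Start: joints at [-1.397, 0.276, 1.505, -0, 1.361, -0.121], TCP at [0.167, -0.55, 0.231] pointing down, gripper open.
Joint ranges: [-2.89, 2.89], [-0.75, 2.08], [0.22, 2.7], [-1.18, 4.32], [0.11, 2.71], [-2.7, 2.7]. Speed limits (rad/s): [2.57, 2.57, 3.14, 3.14, 3.14, 3.14].

### API

Orientations are given as a unit quaternion [w, x, y, z].
In Python, from rig import readout, vision, manip gives the robot as it stands.
- The arm moves only by the shell command python3 -m handwheel 'ROWS' [FORCE]. ROWS is JSON, a list of rows, each a list of 3 entries, a list of its own where there are three numbers: the shift along the tool's x, y, z in mm, then the turn, a rotation vector about the tool's x, y, z in units of 6 degrees (1.0 is 6 degrees), then the closure, from -1 (fully open) to 1 (shut), so that 0 is half open. A call has 1 to 20 rows; each row shifts and turns the commanded pose from where the row before left it, along the tool's axes as they then stand; what a row does not reach is not made up. A row lasts 1/8 s, in which the tool goes at most 62.5 mm and 10.7 degrees, less where a joint would pass 70% of its speed; a pose out of reach is approached as far as the arm can. A call is refused whole if a number of a shift passes 62.5 or a number of a turn 1, either way. A call with a gripper value outside its range is refused whole. The fingers move at their own pace and stop on an object; FORCE is the grip in N (left out, the last holds). Time passes only in rows, so rows that do not move let the fingers close. It gives the time, the measured TCP pose, the force, the opening and the grip force at its end, in the units of the state.
- readout.get_state(): the state, without advancing time (a new reading comes with each control period).
- vision.get_image(name): name is "scene" or "top" or "wrist"; returns the picture (480x640x3 uint8, blue, green, red); there is no depth.
- vision.camera_params(name): a dict with "intrinsics" (3x3 intrinsics, pixels), "dist" ([k1, k2, p1, p2, k3] as OpenCV has them; the pictures are not rectified), "rvec" (rotation vector, rad) and "tvec" (3), from world to camera coordinates, as OpenCV has them; the wrist camera has in their place "hand_eye" (4x4, takes a point from camera to tool coordinates, whose origin is the TCP and whose axes are the flange's). Camera axes: x right, y down, z forward; pixel columns grow to the right and rows downward; lengths in m; the calibration is good to about 2 mm. A picture is of the moment at which its call begins: read the wrist's pose just before it. camera_params takes no time and is no camera call.
- manip.sign_off(): hands the job in; it is judged then, once.
The state is a dict: "clock": time; "qpos": joint angles; "qd": joint speeds; "effort": joint torques, N m; "position": TCP position; "ee_rot": TCP orientation; "contact_force": force on the tool from outside, world axes, zero at the start; "moment": the same for the moment, N m; "width": finger opening in m; "gripper_force": force on a finger pad.
Only numpy, scipy, OpenCV 4.12 (cv2) and the standard library are available. Lean on these libraries where they do the work, as an engineer would, in place of code of your own. Each camera call takes 0.05 s, during which the arm holds its last target. There are 200 camera calls.

### The job

Fold the steel hook on the tool board out as far as it goes, then hang the hand magnifier on it by the eye in its handle, the eye pushed past the ball and settled in the bend at the root of the hook. Be gentle with it: feel for the hook and do not ram the magnifier against hook or board. Let go of everything and leave the other things on the bench where they are.

Things in the scene. Friction and masses are not known exactly. Their poses are not given: they have to be found in the camera images.
- board: Upright plywood tool board, fixed. Origin: on the bench, middle of the foot of its front face; its -x points out of the face (to the robot), y along the face, z up. 360 wide, 340 high, 15 thick; its foot reaches 130 behind. A steel hinge plate 44 wide, 6 thick (z 170 to 220) with two ears (y +-13 to 18, z 192 to 208, up to 19 out of the face) carries the folding hook; nothing else juts out.
- hook (a joint): Angle of the folding hook (rad). 0 = folded: straight arm upright along the board, its axis 28 mm in front of the face; grows as it tips out of the board to its stop at 0.65 (arm points out and up, 37 degrees from the face). Hinge line along the board's y, 12 mm before the face, 200 above the bench. Stiff friction hinge (0.12 N m, about 2 N at the ball); stays where left.
- magnifier: Hand magnifier, 177 mm long, about 110 g, lying flat. Origin: underside, middle of handle; x along the handle to the eye, z through the thickness (up). Black handle x -40 to 40, 20 wide, 16 thick; lens ring 64 diameter, 14 thick, centred at x = -70; at the other end a square tab 36 x 36, 6 thick (5 to 11 above the underside), centred at x = 57, with a round eye of 20 diameter through it along z.
- mag_eye (a point): Centre of the magnifier's eye (x = 57, mid-thickness); axes as the magnifier.
- mag_handle (a point): Centre of the magnifier's handle, 8 mm over its underside; axes as the magnifier.
- screwdriver: Loose screwdriver with a blue handle, about 170 mm long, lying on the bench. Bystander.
- tin: Loose shallow steel tin, 70 mm across, 30 high, origin at the middle of its underside. Bystander.
- circuit: Loose green circuit board 70 x 50 mm with parts up to 13 mm high, origin at the middle of its underside. Bystander.
- hook_seat (a point): The root of the hook: the bend where its straight arm begins, on the bar's axis. The bar (7 mm round) runs from the hinge line 20 mm out to this bend (16 out, 12 up when folded; level when open), then straight to the ball, so a hung part settles in the bend. Axes turn with the hook: z along the straight arm to the ball, y along the hinge line; as the board's when folded.
- hook_tip (a point): Centre of the steel ball of 16 mm diameter at the end of the hook's arm, 56 mm along the arm from hook_seat. Axes as hook_seat.
Things that resemble listed ones, but are neither listed nor needed, are in the scene too. There is more than one size of the magnifier; the job needs the middle-sized.

How it is judged:
By the outcome, as a careful person would: the job done as asked, in the order asked, and still so for the second after the job is handed in, with the robot touching nothing.
It also fails if it takes over 64 s, if anything falls off the work surface, if the arm or the gripper's body presses on something with over 40 N, if the wrist force passes 120 N, or if a joint passes its speed limit or range.

## Working session

There is one attempt and no reset: what is moved stays moved. The work goes in short steps, Python scripts to look and compute and a shell command to move; the robot and the scene stay as the last step left them, time stands still between calls to the robot, and variables do not carry over. Pictures are saved under pics/ and viewed, at most 10 in all, crops included, and the job is handed in when it is done.

```bash
ls; mkdir -p pics; python3 - <<'E'
from rig import readout, vision
import cv2, numpy as np
s=readout.get_state(); print(s)
for n in ("scene","top"):
    im=vision.get_image(n); cv2.imwrite(f"pics/{n}0.png",im)
    p=vision.camera_params(n); print(n,p)
    R=cv2.Rodrigues(np.array(p["rvec"]))[0]; print("cam pos",-R.T@np.array(p["tvec"]).ravel())
print(vision.camera_params("wrist"))
E
```

```text
pics
{'clock': 0.0, 'qpos': array([-1.39699088e+00,  2.76588414e-01,  1.50613868e+00, -1.61126599e-05,
        1.36072670e+00, -1.20996951e-01]), 'qd': array([ 0.00037536, -0.0010681 ,  0.00081918, -0.00035598, -0.00101377,
        0.00055632]), 'effort': array([-3.34885888e-03, -4.16781878e+01, -2.45808095e+01, -4.29001684e-04,
        1.10945044e-02,  9.94130687e-06]), 'position': array([ 0.16696317, -0.54965873,  0.23044128]), 'ee_rot': array([-9.30036450e-04,  9.89155423e-01,  1.46869614e-01, -3.24430223e-05]), 'contact_force': array([ 0.28627477, -0.02114712, -0.1409713 ]), 'moment': array([-0.02132799,  0.00370435,  0.00708858]), 'gripper_force': 0.0, 'width': 0.08523412429047221}
scene {'intrinsics': array([[456.2623822 ,   0.        , 320.30810489],
       [  0.        , 456.2623822 , 239.96953986],
       [  0.        ,   0.        ,   1.        ]]), 'dist': array([-0.04276613,  0.        ,  0.        ,  0.        ,  0.        ]), 'rvec': array([ 1.8049439 ,  2.02759796, -0.59543975]), 'tvec': array([ 0.02866152, -0.30744157,  1.46828833])}
cam pos [1.0371341  0.10672966 1.0
[... 335 characters left out ...]
[-4.15914669e-04,  4.65969412e-01,  1.58343216e+00])}
cam pos [ 0.21681166 -0.0019029   1.63626836]
{'intrinsics': array([[417.08061605,   0.        , 313.29513052],
       [  0.        , 417.08061605, 239.94683461],
       [  0.        ,   0.        ,   1.        ]]), 'dist': array([-0.0090804,  0.       ,  0.       ,  0.       ,  0.       ]), 'hand_eye': array([[ 3.42293981e-04, -9.51744673e-01, -3.06890797e-01,
         7.97180535e-02],
       [ 9.99999941e-01,  3.19798826e-04,  1.23585108e-04,
         6.95929802e-04],
       [-1.94781523e-05, -3.06890821e-01,  9.51744726e-01,
        -1.43679318e-01],
       [ 0.00000000e+00,  0.00000000e+00,  0.00000000e+00,
         1.00000000e+00]])}
```

View pics/scene0.png

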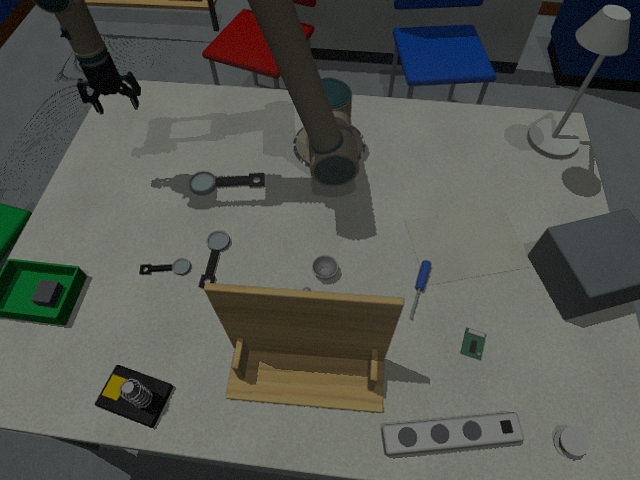

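View pics/top0.png

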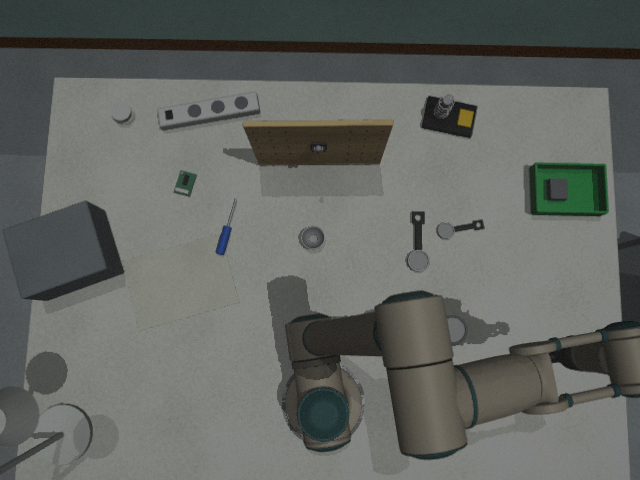

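Scene view: three magnifiers, with lens/eye at (203,183)/(257,180), (219,241)/(206,282) and (181,267)/(144,269). The board spans (205..403, 288..410), facing the robot. Top view: the board's front foot runs from (262,165) to (380,163) and the hook is at about (318,148). The middle magnifier's lens is at (418,260) and its eye at (418,217). The small one is at (445,231)/(479,225), and the large one is mostly under the arm. I'll measure all three.

```bash
cat > h.py <<'E'
import numpy as np, cv2
from rig import readout, vision
from scipy.spatial.transform import Rotation as Ro
def quat(q): return Ro.from_quat([q[1],q[2],q[3],q[0]])
def cam(n, s=None):
    p=vision.camera_params(n)
    if n=="wrist":
        T=np.array(p["hand_eye"]); R=quat(s["ee_rot"]).as_matrix()
        return p, R@T[:3,:3], R@T[:3,3]+s["position"]   # cam->world
    R=cv2.Rodrigues(np.array(p["rvec"]))[0]
    return p, R.T, -R.T@np.array(p["tvec"]).ravel()
def ray(n,uv,s=None):
    p,R,c=cam(n,s)
    q=cv2.undistortPoints(np.array([[uv]],float),p["intrinsics"],p["dist"])[0,0]
    d=R@np.array([q[0],q[1],1]); return c,d/np.linalg.norm(d)
def onz(n,uv,z,s=None):
    c,d=ray(n,uv,s); return c+d*(z-c[2])/d[2]
def onplane(n,uv,p0,nrm,s=None):
    c,d=ray(n,uv,s); return c+d*np.dot(np.array(p0)-c,nrm)/np.dot(d,nrm)
def tri(r1,r2):
    (c1,d1),(c2,d2)=r1,r2
    A=np.c_[d1,-d2]; t=np.linalg.lstsq(A,c2-c1,rcond=None)[0]
    a,b=c1+t[0]*d1,c2+t[1]*d2; return (a+b)/2,np.linalg.norm(a-b)
def proj(n,P,s=None):
    p,R,c=cam(n,s); rv=cv2.Rodrigues(R.T)[0]
    return cv2.projectPoints(np.array([P],float),rv,-R.T@c,p["intrinsics"],p["dist"])[0].ravel()
E
python3 - <<'E'
from h import *
np.set_printoptions(precision=4,suppress=True)
for nm,n,l,e in [("large","scene",(203,183),(257,180)),("mid s","scene",(219,241),(206,282)),("small s","scene",(181,267),(144,269)),("mid t","top",(418,260),(418,217)),("small t","top",(445,231),(479,225))]:
    L,E=onz(n,l,.01),onz(n,e,.008); print(nm,L,E,"lens-eye",np.linalg.norm((L-E)[:2]))
for uv in [(262,165),(380,163)]: print("foot",onz("top",uv,0))
for uv in [(247,126),(392,126),(243,121),(394,121)]: print("top",onz("top",uv,.34))
for uv in [(205,288),(403,303)]: print("top sc",onz("scene",uv,.34))
t=cv2.imread("pics/top0.png"); s=cv2.imread("pics/scene0.png")
a=cv2.resize(t[100:280,230:500],(800,533),interpolation=cv2.INTER_CUBIC)
cv2.imwrite("pics/crop1.png",a)
E
```

```text
large [ 0.2077 -0.3616  0.01  ] [ 0.1769 -0.2011  0.008 ] lens-eye 0.16334432084140024
mid s [ 0.4051 -0.2638  0.01  ] [ 0.5328 -0.2686  0.008 ] lens-eye 0.12778751255660922
small s [ 0.4975 -0.3466  0.01  ] [ 0.5142 -0.4461  0.008 ] lens-eye 0.10088304566910626
mid t [ 0.4052 -0.267   0.01  ] [ 0.5316 -0.2679  0.008 ] lens-eye 0.12642418289421226
small t [ 0.4915 -0.3458  0.01  ] [ 0.5116 -0.4455  0.008 ] lens-eye 0.10174093469057105
foot [0.6812 0.1943 0.    ]
foot [ 0.6944 -0.1569  0.    ]
top [0.6801 0.193  0.34  ]
top [ 0.6869 -0.1528  0.34  ]
top [0.6924 0.2031 0.34  ]
top [ 0.6995 -0.1576  0.34  ]
top sc [ 0.7012 -0.1511  0.34  ]
top sc [0.69  0.204 0.34 ]
```

View pics/crop1.png

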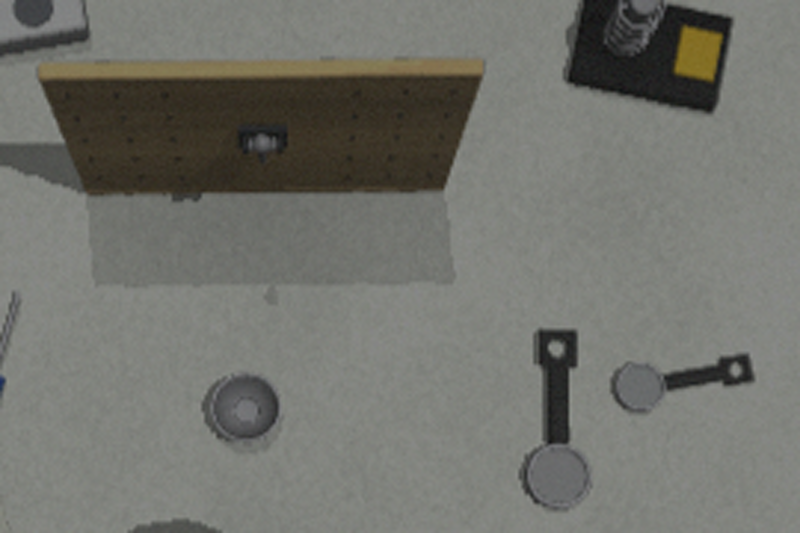

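Candidates in the top view: lens/eye at (418,260)/(418,217), with 127 mm between them; (445,231)/(479,225), with 101 mm; and the one under the arm, with 163 mm (scene view). The description gives 70+57 = 127 mm, so the job needs the one at (418,240). The crop confirms this: its lens is at (557,475), and its eye at (556,348) points towards +x. The hook ball is at crop (262,142) and the tin at (243,407).

Next I'll go to a tilted view in front of the hook.

```bash
cat >> h.py <<'E'
np.set_printoptions(precision=4,suppress=True)
def tool(yaw,tilt):   # cols x,y,z in world; tilt 0 = down, tool x along +x at yaw 0
    t=tilt; c,s=np.cos(t),np.sin(t)
    M=np.array([[c,0,s],[0,-1,0],[s,0,-c]])
    return Ro.from_euler('z',yaw).as_matrix()@M
def go(P,M,s=None):
    s=s or readout.get_state(); R=quat(s["ee_rot"])
    sh=R.inv().apply(np.array(P)-s["position"])*1000
    rv=(R.inv()*Ro.from_matrix(M)).as_rotvec()/np.radians(6)
    print("t %.2f"%s["clock"],"shift mm",np.round(sh,1),"turn units",np.round(rv,2))
E
python3 - <<'E'
from h import *
B=onz("top",(318.4,147.7),.268); print("ball",B)
M=tool(0.025,0.6); P=B-0.10*M[:,2]; print(P); go(P,M)
E
```

```text
ball [0.6526 0.0227 0.268 ]
[0.5962 0.0213 0.3505]
t 0.10 shift mm [ 576.6 -421.9 -119.2] turn units [-0.79  5.69  2.49]
```

```bash
python3 -m handwheel '[[[48,-35,-10],[0,0,0],-1],[[48,-35,-10],[0,0,0],-1],[[48,-35,-10],[0,0,0],-1],[[48,-35,-10],[0,0,0],-1],[[48,-35,-10],[0,0,0],-1],[[48,-35,-10],[0,0,0],-1],[[48,-35,-10],[0,0,0],-1],[[48,-35,-10],[0,0,0],-1],[[48,-35,-10],[0,0,0],-1],[[48,-35,-10],[0,0,0],-1],[[48,-35,-10],[0,0,0],-1],[[48,-35,-10],[0,0,0],-1],[[0,0,0],[-0.13,0.95,0.42],-1],[[0,0,0],[-0.13,0.95,0.42],-1],[[0,0,0],[-0.13,0.95,0.42],-1],[[0,0,0],[-0.13,0.95,0.42],-1],[[0,0,0],[-0.13,0.95,0.42],-1],[[0,0,0],[-0.13,0.95,0.42],-1],[[0,0,0],[0,0,0],-1]]' 30
python3 - <<'E'
from h import *
s=readout.get_state(); im=vision.get_image("wrist"); cv2.imwrite("pics/w1.png",im)
import pickle; pickle.dump(s,open("w1.pkl","wb"))
B=np.array([0.6526,0.0227,0.268]); print(s["position"],s["qpos"],proj("wrist",B,s))
go(B-0.10*tool(.025,.6)[:,2],tool(.025,.6),s)
E
```

```text
clock: 2.48
position: [0.5935, 0.0195, 0.3493]
ee_rot: [-0.004, 0.956, 0.011, 0.294]
contact_force: [0.5, -0.5, -0.2]
width: 0.0851
gripper_force: 0.0
[0.5935 0.0195 0.3493] [-0.1418 -0.0425  1.7446  0.1232  0.8532  1.3528] [309.6986 237.5977]
t 2.48 shift mm [ 2.9 -1.8  0.5] turn units [ 0.01  0.03 -0.02]
```

View pics/w1.png

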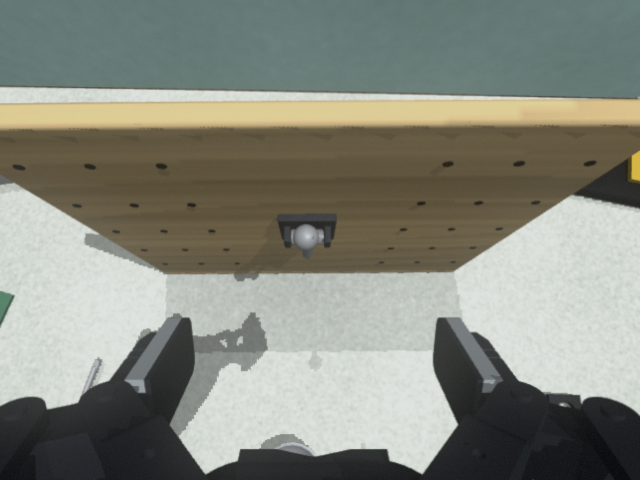

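Wrist view: ball at (307,236), plate at (278–336, 214–246), foot corners of the board at (166,273) and (452,271). The hook is still folded.

```bash
python3 - <<'E'
from h import *
import pickle; s=pickle.load(open("w1.pkl","rb"))
im=cv2.imread("pics/w1.png"); g=cv2.cvtColor(im,cv2.COLOR_BGR2GRAY)[222:252,292:322]
m=(g>110).astype(np.uint8); c=max(cv2.findContours(m,0,1)[0],key=cv2.contourArea); (u,v),r=cv2.minEnclosingCircle(c); uv=(u+292,v+222); print("ball px",uv,r)
print("tri",tri(ray("wrist",uv,s),ray("top",(318.4,147.7))))
print("z.268",onz("wrist",uv,.268,s))
a,b=onz("wrist",(166,273),0,s),onz("wrist",(452,271),0,s); print("foot",a,b,np.linalg.norm(a-b),"yaw",-np.arctan2(a[0]-b[0],a[1]-b[1]),"mid",(a+b)/2)
E
```

```text
ball px (308.46153831481934, 235.5) 13.691814422607422
tri (array([0.678 , 0.0246, 0.1886]), np.float64(0.0009510600546499957))
z.268 [0.6539 0.0235 0.268 ]
foot [0.682 0.206 0.   ] [ 0.693  -0.1525  0.    ] 0.3586162629953524 yaw 0.030619936089180518 mid [0.6875 0.0268 0.    ]
```

```bash
python3 - <<'E'
from h import *
B=np.array([.656,.0236,.268]); M=tool(.03,.6); go(B+.008*M[:,2],M)
E
```

```text
t 2.52 shift mm [  3.7  -3.1 110.7] turn units [ 0.04  0.01 -0.05]
```

```bash
python3 -m handwheel '[[[4,-3,30],[0,0,0],-1],[[0,0,30],[0,0,0],-0.3],[[0,0,20],[0,0,0],-0.2],[[0,0,15],[0,0,0],-0.1],[[0,0,15],[0,0,0],0],[[0,0,0],[0,0,0],0.1]]' 20
python3 - <<'E'
from h import *
s=readout.get_state(); im=vision.get_image("wrist"); cv2.imwrite("pics/w2.png",im); print(s["position"],s["width"])
print(proj("wrist",(.656,.0236,.268),s))
E
```

```text
clock: 3.28
position: [0.6618, 0.0235, 0.2615]
ee_rot: [-0.003, 0.956, 0.011, 0.295]
contact_force: [0.6, 0.5, 0.3]
width: 0.0383
gripper_force: 0.0
[0.6618 0.0235 0.2615] 0.0383010527629731
[311.4722 338.981 ]
```

View pics/w2.png

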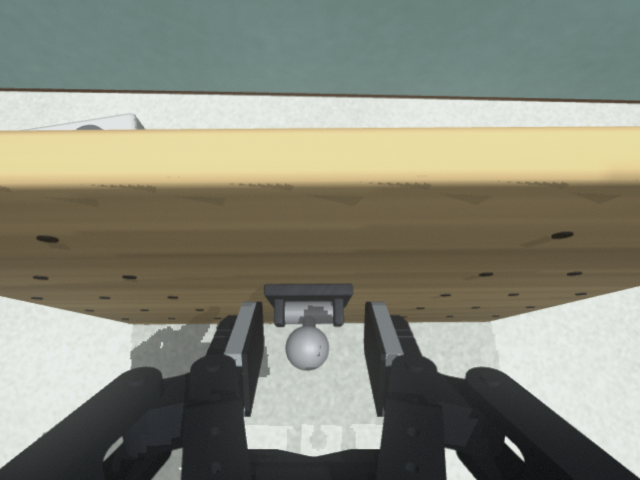

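The ball at (307,348) sits between the pads (inner faces at about x=252 and x=372), slightly left and nearer than predicted. I'll shift by (-3, -2, 0) and close.

```bash
python3 -m handwheel '[[[-3,-2,0],[0,0,0],0.2],[[0,0,0],[0,0,0],0.5],[[0,0,0],[0,0,0],0.8],[[0,0,0],[0,0,0],1],[[0,0,0],[0,0,0],1],[[0,0,0],[0,0,0],1]]' 25; python3 - <<'E'
from h import *
s=readout.get_state(); M=quat(s["ee_rot"]).as_matrix()
# arc of the ball: displacement in tool axes for hook angles
yaw=.03; prev=None
for q in [0,.1,.2,.3,.4,.5,.6,.65,.7]:
    a=np.arctan2(16,68)+q; r=.06986; d=r*np.array([-np.sin(a),0,np.cos(a)]); d=M.T@(Ro.from_euler('z',yaw).apply(d))*1e3
    if prev is not None: print(q,d-prev)
    prev=d
E
```

```text
clock: 4.08
position: [0.6593, 0.0257, 0.262]
ee_rot: [-0.003, 0.955, 0.011, 0.297]
contact_force: [-3.3, 2.4, 5.1]
width: 0.0139
gripper_force: 24.5
0.1 [-6.6261  0.0496 -2.2036]
0.2 [-6.813   0.0482 -1.5311]
0.3 [-6.9318  0.0462 -0.8433]
0.4 [-6.9814  0.0438 -0.147 ]
0.5 [-6.9612  0.0409  0.5507]
0.6 [-6.8715  0.0377  1.2429]
0.65 [-3.3806  0.0175  0.8774]
0.7 [-3.3325  0.0165  1.0453]
```

```bash
python3 -m handwheel '[[[-6.6,0,-2.2],[0,0,0],1],[[-6.8,0,-1.5],[0,0,0],1],[[-6.9,0,-0.8],[0,0,0],1],[[-7,0,-0.1],[0,0,0],1],[[0,0,0],[0,0,0],1]]' 30; python3 - <<'E'
from h import *
s=readout.get_state(); im=vision.get_image("wrist"); cv2.imwrite("pics/w3.png",im[200:480,160:480])
E
```

```text
clock: 4.7
position: [0.6321, 0.0249, 0.2479]
ee_rot: [-0.003, 0.956, 0.011, 0.294]
contact_force: [-0.1, 2.8, 0.4]
width: 0.0133
gripper_force: 29.5
```

View pics/w3.png

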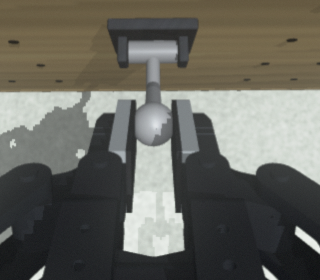

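Crop: the ball at (154,125) is gripped between the pads and the hook arm follows, with no slip.

```bash
python3 -m handwheel '[[[-7,0,0.6],[0,0,0],1],[[-6.9,0,1.2],[0,0,0],1],[[-3.4,0,0.9],[0,0,0],1],[[-2,0,0.6],[0,0,0],1],[[0,0,0],[0,0,0],1]]' 30; python3 -m handwheel '[[[-2,0,0.6],[0,0,0],1],[[-2,0,0.6],[0,0,0],1],[[0,0,0],[0,0,0],1]]'
```

```text
clock: 5.38
position: [0.6194, 0.0245, 0.2357]
ee_rot: [-0.003, 0.955, 0.011, 0.295]
contact_force: [-2.7, 3.3, 4.7]
width: 0.0136
gripper_force: 29.7
clock: 5.75
position: [0.6168, 0.0245, 0.2323]
ee_rot: [-0.003, 0.955, 0.011, 0.295]
contact_force: [-2.2, 3.0, 3.6]
width: 0.0136
gripper_force: 29.7
```

```bash
python3 - <<'E'
from h import *
s=readout.get_state(); im=vision.get_image("wrist"); sc=vision.get_image("scene")
cv2.imwrite("pics/w4.png",np.hstack([im[200:480,160:480],cv2.resize(sc[260:400,240:400],(320,280))]))
M=tool(.03,.6); face=np.array([.6855,.026,0])
for f in ([.6855,.026,0],[.682,.026,0]):
  n=Ro.from_euler('z',.03)
  for q in (.5,.65):
    b=np.array(f)+n.apply([-.012-.06986*np.sin(.2311+q),0,.2+.06986*np.cos(.2311+q)]); print(q,b,proj("wrist",b,s)-[160,200],proj("scene",b))
E
```

```text
0.5 [0.6269 0.0242 0.252 ] [153.5409  90.0057] [308.2334 283.3629]
0.65 [0.6196 0.024  0.2445] [153.6771 113.578 ] [308.72   281.8668]
0.5 [0.6234 0.0242 0.252 ] [153.3085 100.0911] [308.4624 281.8249]
0.65 [0.6161 0.024  0.2445] [153.4537 123.4643] [308.9456 280.3484]
```

View pics/w4.png

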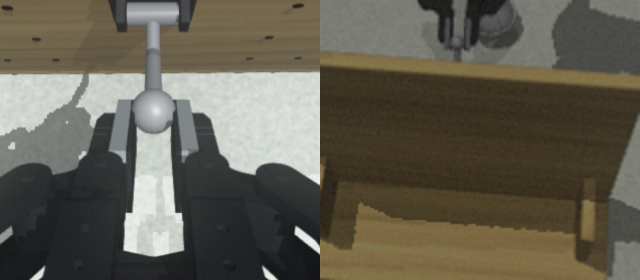

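The ball is at crop (153,112), where 0.65 rad predicts (153.7,113.6), and it has slipped 13 px along the pads. That looks like the stop. I'll regrip and tug once more to confirm.

```bash
python3 -m handwheel '[[[0,0,0],[0,0,0],0.5],[[0,0,0],[0,0,0],0.5],[[7,0,0],[0,0,0],0.5],[[0,0,0],[0,0,0],1],[[0,0,0],[0,0,0],1],[[0,0,0],[0,0,0],1]]' 40; python3 -m handwheel '[[[-2,0,0.4],[0,0,0],1],[[-2,0,0.4],[0,0,0],1],[[0,0,0],[0,0,0],1]]';  python3 -m handwheel '[[[-2,0,0.4],[0,0,0],1],[[0,0,0],[0,0,0],1]]'; python3 - <<'E'
from h import *
s=readout.get_state(); im=vision.get_image("wrist"); g=cv2.cvtColor(im,cv2.COLOR_BGR2GRAY)
c=cv2.HoughCircles(cv2.medianBlur(g[260:400,260:360],3),cv2.HOUGH_GRADIENT,1,50,param1=100,param2=12,minRadius=15,maxRadius=28); print(c+[[100,60,0]] if c is not None else c)
cv2.imwrite("pics/w5.png",im[200:480,160:480])
b=np.array([.6196,.024,.2445]); print(proj("wrist",b,s)-[160,200])
E
```

```text
clock: 6.6
position: [0.6237, 0.0247, 0.2369]
ee_rot: [-0.003, 0.955, 0.011, 0.296]
contact_force: [3.9, 2.2, -1.6]
width: 0.013
gripper_force: 38.9
clock: 6.98
position: [0.623, 0.0245, 0.2361]
ee_rot: [-0.003, 0.954, 0.01, 0.299]
contact_force: [9.0, 3.3, -0.3]
width: 0.0126
gripper_force: 39.0
clock: 7.22
position: [0.623, 0.0245, 0.236]
ee_rot: [-0.003, 0.954, 0.01, 0.301]
contact_force: [10.1, 3.4, 1.0]
width: 0.0127
gripper_force: 39.0
[[[155.5 130.5  23. ]]]
[153.4536 131.6114]
```

The tug raised the force to 10 N with under 1 mm of motion, so the hook is at its stop. The ball's image also matches 0.65 rad. Now I'll release, retreat, and head for the magnifier.

```bash
python3 -m handwheel '[[[3,0,-1],[0,0,0],1],[[2,0,0],[0,0,0],0.5],[[0,0,0],[0,0,0],0],[[0,0,0],[0,0,0],0],[[0,0,-15],[0,0,0],0],[[0,0,-40],[0,0,0],-0.5],[[0,0,-50],[0,0,0],-1]]' ; python3 - <<'E'
from h import *
im=vision.get_image("wrist"); cv2.imwrite("pics/w6.png",im)
M=tool(-.023,0); go((.460,-.2667,.16),M)
E
```

```text
clock: 8.15
position: [0.5616, 0.0232, 0.323]
ee_rot: [-0.003, 0.955, 0.011, 0.295]
contact_force: [-0.2, 0.7, 0.3]
width: 0.0769
gripper_force: 0.0
t 8.20 shift mm [-187.2  287.2   78.5] turn units [-0.12 -5.83  0.43]
```

```bash
python3 -m handwheel '[[[0,0,0],[-0.02,-0.97,0.07],-1],[[0,0,0],[-0.02,-0.97,0.07],-1],[[0,0,0],[-0.02,-0.97,0.07],-1],[[0,0,0],[-0.02,-0.97,0.07],-1],[[0,0,0],[-0.02,-0.97,0.07],-1],[[0,0,0],[-0.02,-0.97,0.07],-1],[[-16,48.7,27],[0,0,0],-1],[[-16,48.7,27],[0,0,0],-1],[[-16,48.7,27],[0,0,0],-1],[[-16,48.7,27],[0,0,0],-1],[[-16,48.7,27],[0,0,0],-1],[[-16,48.7,27],[0,0,0],-1],[[0,0,0],[0,0,0],-1]]' 30
cat > mag.py <<'E'
from h import *
s=readout.get_state(); im=vision.get_image("wrist"); cv2.imwrite("pics/w7.png",im)
c=[onz("wrist",p,.011,s) for p in []]
e=proj("wrist",(.532,-.268,.011),s); l=proj("wrist",(.405,-.2655,.014),s); print("pred eye",e,"lens",l)
g=cv2.cvtColor(im,cv2.COLOR_BGR2GRAY); m=(g<60).astype(np.uint8)
cs,h=cv2.findContours(m,cv2.RETR_CCOMP,cv2.CHAIN_APPROX_NONE)
for c_,h_ in zip(cs,h[0]):
    A=cv2.contourArea(c_)
    if h_[3]>=0 and 150<A<6000:
        (x,y),r=cv2.minEnclosingCircle(c_); print("hole",(x,y),r,A,onz("wrist",(x,y),.010,s))
go((.460,-.2667,.16),tool(-.023,0),s)
E
python3 mag.py
```

```text
clock: 9.82
position: [0.4567, -0.2689, 0.1597]
ee_rot: [-0.001, 1.0, -0.014, -0.006]
contact_force: [0.5, 0.2, 0.5]
width: 0.0853
gripper_force: 0.0
pred eye [308.6377 110.0186] lens [310.4087 285.6529]
hole (415.5, 455.0) 25.224096298217773 766.0 [ 0.2343 -0.3548  0.01  ]
hole (492.0, 385.5) 11.412812232971191 172.0 [ 0.3073 -0.4151  0.01  ]
hole (135.0, 385.5) 11.412812232971191 179.5 [ 0.315  -0.1152  0.01  ]
hole (561.5, 129.0) 12.816105842590332 391.0 [ 0.5153 -0.4397  0.01  ]
hole (304.5, 109.5) 16.86722755432129 806.0 [ 0.5324 -0.2652  0.01  ]
t 9.82 shift mm [ 3.3 -2.3 -0.4] turn units [-0.01  0.11 -0.04]
```

View pics/w7.png

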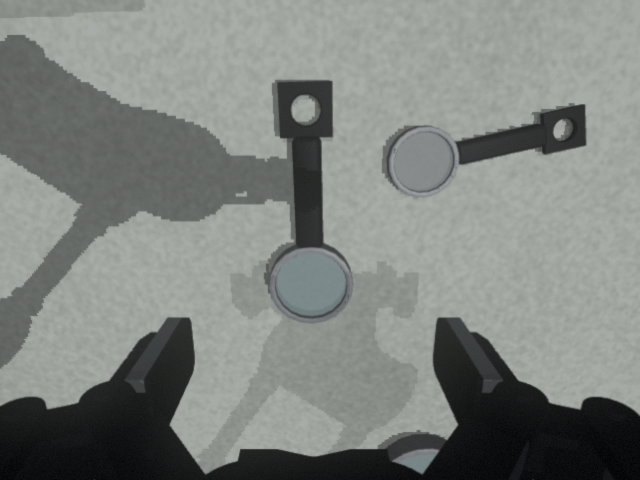

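Wrist view: the middle magnifier's eye is at (304,109), its lens at (311,282), its handle between them; the small one is at right (422,160) with its eye at (563,129). Now descending onto the handle.

```bash
python3 - <<'E'
from h import *
go((.460,-.2657,.004),tool(.006,0))
E
```

```text
t 9.88 shift mm [  3.5  -1.7 156.8] turn units [-0.02  0.09 -0.3 ]
```

```bash
python3 -m handwheel '[[[0,0,0],[-0.02,0.09,-0.3],-1],[[3.3,-3.2,40],[0,0,0],-0.5],[[0,0,40],[0,0,0],-0.4],[[0,0,40],[0,0,0],-0.3],[[0,0,20],[0,0,0],-0.3],[[0,0,10],[0,0,0],-0.3],[[0,0,5],[0,0,0],-0.3],[[0,0,0],[0,0,0],-0.3]]' 40; python3 - <<'E'
from h import *
go((.460,-.2657,.004),tool(.006,0))
E
```

```text
clock: 10.88
position: [0.463, -0.2635, 0.0068]
ee_rot: [0.001, 1.0, 0.005, 0.001]
contact_force: [0.2, -0.4, 0.3]
width: 0.0554
gripper_force: 0.0
t 10.88 shift mm [-3.1  2.1  2.8] turn units [ 0.02 -0.02  0.04]
```

```bash
python3 -m handwheel '[[[-3,2,3],[0,0,0],-0.2],[[0,0,0],[0,0,0],0.2],[[0,0,0],[0,0,0],0.5],[[0,0,0],[0,0,0],0.8],[[0,0,0],[0,0,0],1],[[0,0,0],[0,0,0],1],[[0,0,-20],[0,0,0],1],[[0,0,-40],[0,0,0],1],[[0,0,-60],[0,0,0],1],[[0,0,-60],[0,0,0],1],[[0,0,0],[0,0,0],1]]' 40; cat > eye.py <<'E'
from h import *
s=readout.get_state(); im=vision.get_image("wrist"); cv2.imwrite("pics/eye_%.1f.png"%s["clock"],im)
g=cv2.cvtColor(im,cv2.COLOR_BGR2GRAY); m=(g<60).astype(np.uint8)
cs,h=cv2.findContours(m,cv2.RETR_CCOMP,cv2.CHAIN_APPROX_NONE)
R=quat(s["ee_rot"]).as_matrix()
for c_,h_ in zip(cs,h[0]):
    A=cv2.contourArea(c_); x,y,w,hh=cv2.boundingRect(c_)
    if h_[3]>=0 and 800<A<9000 and 200<x<420:
        (u,v),r=cv2.minEnclosingCircle(c_); M=cv2.moments(c_); cc=(M["m10"]/A,M["m01"]/A)
        for d in (-.007,-.004,0):
            E=onplane("wrist",cc,s["position"]+d*R[:,2],R[:,2],s); print("hole",cc,r,A,"eye in tool mm at z",d,R.T@(E-s["position"])*1e3)
E
python3 eye.py
```

```text
clock: 12.25
position: [0.4621, -0.2672, 0.1878]
ee_rot: [0.004, 1.0, 0.005, 0.005]
contact_force: [1.0, 0.6, -1.9]
width: 0.0188
gripper_force: 40.2
hole (313.3722860106592, 423.9338984869621) 47.96613693237305 4659.5 eye in tool mm at z -0.007 [-41.9493   0.4741  -7.    ]
hole (313.3722860106592, 423.9338984869621) 47.96613693237305 4659.5 eye in tool mm at z -0.004 [-44.6235   0.4751  -4.    ]
hole (313.3722860106592, 423.9338984869621) 47.96613693237305 4659.5 eye in tool mm at z 0 [-48.1892   0.4764  -0.    ]
hole (314.3397186471116, 127.53427117629452) 33.723236083984375 3341.0 eye in tool mm at z -0.007 [73.248   0.7353 -7.    ]
hole (314.3397186471116, 127.53427117629452) 33.723236083984375 3341.0 eye in tool mm at z -0.004 [73.1024  0.742  -4.    ]
hole (314.3397186471116, 127.53427117629452) 33.723236083984375 3341.0 eye in tool mm at z 0 [72.9081  0.751   0.    ]
```

```bash
cat > pre.py <<'E'
from h import *
import sys
B=np.array([.6196,.0235,.2445]); eye=np.array([.0731,.0007,-.004])
def target(h,tilt=.65,yaw=.03,B=B):
    M=tool(yaw,tilt); return B-h*M[:,2]-M@eye, M
if __name__=="__main__":
    s=readout.get_state(); P,M=target(float(sys.argv[1])); go(P,M,s); print(P,"shift in turned axes",M.T@(P-s["position"])*1e3)
    print("ball in tool",quat(s["ee_rot"]).as_matrix().T@(B-s["position"])*1e3,proj("wrist",B,s))
E
python3 pre.py .06
```

```text
t 12.30 shift mm [  70.1 -286.5  -60.8] turn units [ 0.1   6.17 -0.18]
[0.5275 0.0214 0.2448] shift in turned axes [  96.6289 -285.2044   -1.8507]
ball in tool [ 162.1892 -287.6983  -60.0597] [-1259.8497  -328.5416]
```

```bash
python3 -m handwheel '[[[0,0,0],[0.02,0.88,-0.03],1],[[0,0,0],[0.02,0.88,-0.03],1],[[0,0,0],[0.02,0.88,-0.03],1],[[0,0,0],[0.02,0.88,-0.03],1],[[0,0,0],[0.02,0.88,-0.03],1],[[0,0,0],[0.02,0.88,-0.03],1],[[0,0,0],[0.02,0.88,-0.03],1],[[12,-35.6,-0.2],[0,0,0],1],[[12,-35.6,-0.2],[0,0,0],1],[[12,-35.6,-0.2],[0,0,0],1],[[12,-35.6,-0.2],[0,0,0],1],[[12,-35.6,-0.2],[0,0,0],1],[[12,-35.6,-0.2],[0,0,0],1],[[12,-35.6,-0.2],[0,0,0],1],[[12,-35.6,-0.2],[0,0,0],1],[[0,0,0],[0,0,0],1],[[0,0,0],[0,0,0],1]]' 40; python3 eye.py; python3 pre.py .06; ls pics
```

```text
clock: 14.42
position: [0.524, 0.0218, 0.2414]
ee_rot: [-0.008, 0.949, 0.016, 0.315]
contact_force: [-0.2, 0.2, -0.9]
width: 0.0189
gripper_force: 40.3
hole (313.3723847893695, 423.6811916878711) 49.06843185424805 4716.0 eye in tool mm at z -0.007 [-40.6667   0.447   -7.    ]
hole (313.3723847893695, 423.6811916878711) 49.06843185424805 4716.0 eye in tool mm at z -0.004 [-43.3382   0.4471  -4.    ]
hole (313.3723847893695, 423.6811916878711) 49.06843185424805 4716.0 eye in tool mm at z 0 [-46.9003   0.4473  -0.    ]
hole (314.49748876552997, 127.55839280993919) 32.90175247192383 3152.5 eye in tool mm at z -0.007 [73.7093  0.7753 -7.    ]
hole (314.49748876552997, 127.55839280993919) 32.90175247192383 3152.5 eye in tool mm at z -0.004 [73.5635  0.7826 -4.    ]
hole (314.49748876552997, 127.55839280993919) 32.90175247192383 3152.5 eye in tool mm at z 0 [73.3691  0.7924 -0.    ]
t 14.47 shift mm [ 4.5 -0.2 -0.5] turn units [-0.07  0.08 -0.01]
[0.5275 0.0214 0.2448] shift in turned axes [ 4.5434 -0.2208 -0.4839]
ball in tool [78.0806  0.7942 54.8959] [314.2215 110.74  ]
crop1.png
eye_12.2.png
eye_14.4.png
scene0.png
top0.png
w1.png
w2.png
w3.png
w4.png
w5.png
w6.png
w7.png
```

```bash
python3 -m handwheel '[[[4.5,0,-0.5],[-0.07,0.08,0],1],[[0,0,0],[0,0,0],1]]' 40; cat > ball.py <<'E'
from h import *
from pre import B
s=readout.get_state(); im=vision.get_image("wrist"); cv2.imwrite("pics/ball_%.1f.png"%s["clock"],im)
R=quat(s["ee_rot"]).as_matrix(); b=R.T@(B-s["position"])
hsv=cv2.cvtColor(im,cv2.COLOR_BGR2HSV); hs=(hsv[...,1]<60)&(hsv[...,2]>70)
reg=np.zeros(hs.shape,np.uint8); g=cv2.cvtColor(im,cv2.COLOR_BGR2GRAY)
cs,h=cv2.findContours((g<60).astype(np.uint8),cv2.RETR_CCOMP,cv2.CHAIN_APPROX_NONE)
for c_,h_ in zip(cs,h[0]):
    (u,v),r=cv2.minEnclosingCircle(c_)
    if h_[3]>=0 and 25<r<42 and abs(u-314)<25 and abs(v-128)<25: print("hole",u,v,r,cv2.contourArea(c_))
print("pred ball px",proj("wrist",B,s),"ball in tool",b*1e3,"force",s["contact_force"])
win=im[80:180,264:364]; G=cv2.medianBlur(g,3)[80:180,264:364]
c=cv2.HoughCircles(G,cv2.HOUGH_GRADIENT,1,5,param1=80,param2=10,minRadius=13,maxRadius=27)
if c is not None:
    for x,y,r in c[0][:4]:
        uv=(x+264,y+80); P=onplane("wrist",uv,B,R[:,2],s); print("circle",uv,r,"in tool",R.T@(P-s["position"])*1e3)
for row in range(84,176,6): print(row,"".join("#" if x else "." for x in hs[row,268:362:2]), "".join("%x"%(x//16) for x in g[row,268:362:2]))
E
python3 ball.py
```

```text
clock: 14.72
position: [0.5287, 0.0206, 0.2468]
ee_rot: [-0.004, 0.947, 0.013, 0.321]
contact_force: [0.5, 0.8, -0.9]
width: 0.0188
gripper_force: 40.2
hole 314.0537414550781 127.57006072998047 32.82145309448242 2904.5
pred ball px [311.7211 127.2596] ball in tool [70.7298 -0.354  57.1439] force [ 0.4609  0.7802 -0.8861]
circle (np.float32(317.5), np.float32(131.5)) 26.4 in tool [68.8219  2.3317 57.1439]
circle (np.float32(310.5), np.float32(124.5)) 16.1 in tool [71.9656 -0.9179 57.1439]
circle (np.float32(316.5), np.float32(119.5)) 23.0 in tool [74.1935  1.8533 57.1439]
circle (np.float32(306.5), np.float32(129.5)) 23.0 in tool [69.7225 -2.7798 57.1439]
84 ............................................... 22222222222222222222222222222222222222222222222
90 ............................................... 22222222222222222222222222222222222222222222222
96 ......................###...................... 22222222222222222111344543321122222222222222222
102 ...............#################............... 2222222222221124555689a975555554211122222222222
108 ............##.....######....###....
[... 459 characters left out ...]

138 ...............#############................... 22222222245555544556666666556666666666222222222
144 ............................................... 22222222223555555555555555666666666652222222222
150 ............................................... 22222222222235555555555566666666664222222222222
156 ............................................... 22222222222222222466666666666542222222222222222
162 ............................................... 22222222222222222222222222222222222222222222222
168 ............................................... 22222222222222222222222222222222222222222222222
174 ............................................... 22222222222222222222222222222222222222222222222
```

Through the eye (image centre 314,128, r≈32) the ball shows at (310.5,125), r 16. That is 1.9 mm and 1.6 mm off axis, so I'll correct that and approach.

```bash
python3 -m handwheel '[[[-2,-1.6,5],[0,0,0],1],[[0,0,10],[0,0,0],1],[[0,0,10],[0,0,0],1],[[0,0,8],[0,0,0],1],[[0,0,0],[0,0,0],1]]' 40; python3 ball.py
```

```text
clock: 15.4
position: [0.5471, 0.0239, 0.2183]
ee_rot: [-0.005, 0.947, 0.014, 0.32]
contact_force: [-0.2, -0.7, -1.1]
width: 0.0192
gripper_force: 40.2
hole 314.0 127.5 32.88246536254883 2978.0
pred ball px [319.05   124.1738] ball in tool [73.5045  2.5993 23.1842] force [-0.1753 -0.6928 -1.0868]
circle (np.float32(319.5), np.float32(122.5)) 23.0 in tool [74.1247  2.7693 23.1842]
circle (np.float32(314.5), np.float32(120.5)) 24.1 in tool [74.8634  0.8502 23.1842]
circle (np.float32(314.5), np.float32(133.5)) 26.4 in tool [70.0221  0.8552 23.1842]
circle (np.float32(309.5), np.float32(131.5)) 25.2 in tool [70.7723 -1.0761 23.1842]
84 ............................................... 22222222222222222222222222222222222222222222222
90 ............................................... 22222222222222222222222222222222222222222222222
96 .......................###..................... 22222222222222222111223654321112222222222222222
102 .....................########.................. 2222222222221134222237899aa97422211122222222222
108 ............###..##################............ 2222222221114
[... 434 characters left out ...]

138 ..................##############............... 22222222245555555544444455544444566666212222222
144 ........................#...................... 22222222223555555555555555555666666652222222222
150 ............................................... 22222222222235555555555555566666664122222222222
156 ............................................... 22222222222222222455666666666542222222222222222
162 ............................................... 22222222222222222222222222222222222222222222222
168 ............................................... 22222222222222222222222222222222222222222222222
174 ............................................... 22222222222222222222222222222222222222222222222
```

Ball now at (319,124.5), r 20, so it is 1.8 mm off in tool y. I'll correct that and check again before passing it.

```bash
python3 -m handwheel '[[[0,1.8,0],[0,0,0],1],[[0,0,5],[0,0,0],1],[[0,0,4],[0,0,0],1],[[0,0,0],[0,0,0],1],[[0,0,0],[0,0,0],1]]' 40; python3 ball.py | grep -v circle
```

```text
clock: 16.08
position: [0.5525, 0.0222, 0.2122]
ee_rot: [-0.005, 0.947, 0.014, 0.321]
contact_force: [0.4, -0.6, -1.3]
width: 0.0189
gripper_force: 40.2
hole 313.8019104003906 127.5661849975586 32.78745651245117 2922.0
pred ball px [314.0741 126.93  ] ball in tool [72.8578  0.6771 15.1796] force [ 0.4497 -0.5608 -1.2741]
84 ............................................... 22222222222222222222222222222222222222222222222
90 ............................................... 22222222222222222222222222222222222222222222222
96 ......................###...................... 22222222222222221111234653211112222222222222222
102 ...................#######..................... 22222222222211122225789998322222311122222222222
108 ............##.###############.####............ 22222222221244356666677776666424445311222222222
114 .............###################............... 22222222125555666655555555666665555553122222222
120 ............#####################.............. 22222222255555555555666665555555555566412222222
126 ...........#######################............. 22222222356545556778999887555555456666621222222
132 ............#####################.............. 22222222366545667778888885555554466666511222222
138 .............###################............... 22222222245555455666777777776445666665221222222
144 ................############................... 22222222223555555444455555545666666652122222222
150 ............................................... 22222222222225555555555555566666664122222222222
156 ............................................... 22222222222222222456666556666542222222222222222
162 ............................................... 22222222222222222222222222222222222222222222222
168 ............................................... 22222222222222222222222222222222222222222222222
174 ............................................... 22222222222222222222222222222222222222222222222
```

Ball centred in the eye to within about 0.6 mm. Easing it over the ball, watching the force.

```bash
python3 -m handwheel '[[[-0.4,-0.4,3],[0,0,0],1],[[0,0,3],[0,0,0],1],[[0,0,3],[0,0,0],1],[[0,0,0],[0,0,0],1]]' 40; python3 ball.py | grep -E "pred|hole"; python3 -m handwheel '[[[0,0,3],[0,0,0],1],[[0,0,3],[0,0,0],1],[[0,0,3],[0,0,0],1],[[0,0,0],[0,0,0],1]]' 40 ; python3 ball.py |grep -v circle
```

```text
clock: 16.62
position: [0.5577, 0.0227, 0.2045]
ee_rot: [-0.005, 0.947, 0.014, 0.321]
contact_force: [-0.2, 0.4, -1.3]
width: 0.0187
gripper_force: 40.2
hole 313.7989807128906 127.54139709472656 32.811546325683594 3038.5
pred ball px [315.3246 126.348 ] ball in tool [73.4918  1.094   5.8566] force [-0.1734  0.4314 -1.3008]
clock: 17.18
position: [0.5631, 0.0229, 0.1974]
ee_rot: [-0.005, 0.947, 0.014, 0.321]
contact_force: [0.4, -0.3, -1.1]
width: 0.0186
gripper_force: 40.2
hole 313.7989807128906 127.54139709472656 32.811546325683594 3057.5
pred ball px [315.3065 127.7272] ball in tool [73.4711  1.0497 -3.1129] force [ 0.3963 -0.3273 -1.0632]
84 ............................................... 22222222222222222222222222222222222222222222222
90 ............................................... 22222222222222222222222222222222222222222222222
96 ......................###...................... 22222222222222222111234654211122222222222222222
102 ..................##########................... 22222222222221122468999a99963222311222222222222
108 ............#######################............ 2
[... 446 characters left out ...]

138 ............######################............. 22222222245545566777788888887777656666222222222
144 ..............##################............... 22222222223565445555666666666555666652222222222
150 ...................########.................... 22222222222235555555444444456666664222222222222
156 ............................................... 22222222222222223456555556666542222222222222222
162 ............................................... 22222222222222222222222222222222222222222222222
168 ............................................... 22222222222222222222222222222222222222222222222
174 ............................................... 22222222222222222222222222222222222222222222222
```

The ball is now level with the tab and concentric in the eye, with no contact force. Sliding on down the arm.

```bash
python3 -m handwheel '[[[0,0,3],[0,0,0],1],[[0,0,4],[0,0,0],1],[[0,0,4],[0,0,0],1],[[0,0,4],[0,0,0],1],[[0,0,0],[0,0,0],1]]' 40; python3 -m handwheel '[[[0,0,5],[0,0,0],1],[[0,0,5],[0,0,0],1],[[0,0,5],[0,0,0],1],[[0,0,5],[0,0,0],1],[[0,0,0],[0,0,0],1]]' 40 ;python3 -m handwheel '[[[0,0,4],[0,0,0],1],[[0,0,4],[0,0,0],1],[[0,0,0],[0,0,0],1],[[0,0,0],[0,0,0],1]]' 40 ; python3 ball.py |grep -v circle
```

```text
clock: 17.85
position: [0.5723, 0.0232, 0.1853]
ee_rot: [-0.005, 0.947, 0.014, 0.321]
contact_force: [-0.3, 0.4, -0.9]
width: 0.0187
gripper_force: 40.2
clock: 18.48
position: [0.5845, 0.0235, 0.1694]
ee_rot: [-0.005, 0.947, 0.014, 0.321]
contact_force: [0.2, -0.2, -1.0]
width: 0.0191
gripper_force: 40.2
clock: 18.98
position: [0.5893, 0.0236, 0.1636]
ee_rot: [-0.005, 0.947, 0.014, 0.321]
contact_force: [0.4, -0.8, -0.7]
width: 0.019
gripper_force: 40.2
hole 313.0 133.57142639160156 38.89425277709961 4309.0
pred ball px [316.1506 138.2703] ball in tool [ 73.2481   1.0604 -45.7982] force [ 0.3706 -0.7843 -0.6723]
84 ............................................... 22222222222222222222222222222222222222222222222
90 ............................................... 22222222222222222222222222222222222222222222222
96 ......................####..................... 22222222222222222222234554322222222222222222222
102 ...............################................ 222222222222222589999aaaaaaa9863222222222222222
108 ...........########################............ 222222222236899aaaaaabbbbbbbbba
[... 416 characters left out ...]

138 .....####################################...... 222225567888999999aaaaabbbaaaaaaaa9999886222222
144 ......##################################....... 2222235567778888999999aaaaaaa999999888763222222
150 .......################################........ 22222235566677788888899999999998888777632222222
156 .........#############################......... 22222222445566667777778888888777776664222222222
162 ...........########################............ 22222222223445555666666666666666554322222222222
168 ................##############................. 22222222222222234444455555554443222222222222222
174 ............................................... 22212222222222222222222222222222222222222222222
```

The tab is 42 mm past the ball with no contact force. Next I'll tip the handle towards vertical about the eye, so the tab clears the ears, then lower it into the bend.

```bash
cat > st.py <<'E'
from h import *
from pre import eye
s=readout.get_state(); M=quat(s["ee_rot"]).as_matrix(); E=s["position"]+M@np.array([.0735,.0008,-.004])
n=Ro.from_euler('z',.03).inv(); b=n.apply(E-np.array([.6855,.026,0]))*1e3; t=np.arctan2(M[0,2],-M[2,2])
print("clock %.2f tilt %.3f"%(s["clock"],t),"eye: out %.1f y %.1f z %.1f"%(-b[0],b[1],b[2]),"F",s["contact_force"],"mom",s["moment"],"q",s["qpos"])
E
python3 st.py; python3 -m handwheel '[[[0.3,0,3.8],[0,0.5,0],1],[[0.3,0,3.8],[0,0.5,0],1],[[0.3,0,3.8],[0,0.5,0],1],[[0.3,0,3.8],[0,0.5,0],1],[[0.3,0,3.8],[0,0.5,0],1],[[0.3,0,3.8],[0,0.5,0],1],[[0,0,0],[0,0,0],1]]' 40 ; python3 st.py
```

```text
clock 19.02 tilt 0.654 eye: out 40.3 y -0.3 z 211.6 F [ 0.7811 -0.1743 -1.5295] mom [-0.0255  0.3427  0.0286] q [-0.1432  0.111   2.1327  0.4001  0.2715  1.046 ]
clock: 19.9
position: [0.5995, 0.0349, 0.1547]
ee_rot: [-0.024, 0.916, 0.014, 0.399]
contact_force: [0.4, -15.0, 2.7]
width: 0.0192
gripper_force: 44.1
clock 19.90 tilt 0.822 eye: out 38.6 y 9.6 z 211.3 F [  0.3511 -14.9599   2.7099] mom [-0.9124 -0.1308 -2.5701] q [-0.1658  0.1504  2.2729  2.0381  0.198  -0.5965]
```

The wrist is passing its q5 singularity near tilt 0.8, so the tool was dragged 10 mm sideways against the arm with 15 N. I'll back out along the same path.

```bash
python3 -m handwheel '[[[-0.3,0,-3.8],[0,-0.5,0],1],[[-0.3,0,-3.8],[0,-0.5,0],1],[[0,0,0],[0,0,0],1]]' 40 ; python3 st.py; python3 - <<'E'
from h import *
from pre import *
s=readout.get_state(); P,M=target(-.042); go(P,M,s); print("in turned axes",M.T@(P-s["position"])*1e3)
E
```

```text
clock: 20.27
position: [0.5966, 0.0373, 0.1567]
ee_rot: [-0.026, 0.926, 0.018, 0.377]
contact_force: [-1.0, -18.7, 0.8]
width: 0.0188
gripper_force: 55.1
clock 20.27 tilt 0.772 eye: out 38.6 y 12.5 z 210.8 F [ -1.007  -18.7463   0.8105] mom [-1.293   0.4312 -3.033 ] q [-0.1614  0.1354  2.2325  1.4836  0.1754 -0.0424]
t 20.27 shift mm [ -0.6  13.4 -11. ] turn units [-0.4  -1.18 -0.05]
in turned axes [ -2.0025  13.8238 -10.281 ]
```

```bash
python3 -m handwheel '[[[-0.3,3.4,-2.6],[-0.1,-0.3,0],1],[[-0.3,3.4,-2.6],[-0.1,-0.3,0],1],[[-0.3,3.4,-2.6],[-0.1,-0.3,0],1],[[-0.3,3.4,-2.6],[-0.1,-0.3,0],1],[[0,0,0],[0,0,0],1],[[0,0,0],[0,0,0],1]]' 40 ; python3 st.py; cat > back.py <<'E'
from h import *
from pre import *
import sys
s=readout.get_state(); P,M=target(float(sys.argv[1]),float(sys.argv[2])); go(P,M,s); print("in turned axes",M.T@(P-s["position"])*1e3)
E
python3 back.py -.042 .65; python3 eye.py
```

```text
clock: 21.02
position: [0.5906, 0.0332, 0.1633]
ee_rot: [-0.016, 0.945, 0.02, 0.325]
contact_force: [1.5, -6.9, 0.1]
width: 0.0191
gripper_force: 44.0
clock 21.02 tilt 0.661 eye: out 39.1 y 9.5 z 211.6 F [ 1.487  -6.9244  0.1129] mom [-0.6634  0.1625 -1.0915] q [-0.1424  0.1136  2.1369  0.5035  0.2725  0.9423]
t 21.02 shift mm [-1.2  9.9 -1.6] turn units [-0.24 -0.11  0.04]
in turned axes [-1.1539  9.8997 -1.2911]
hole (313.75593640305595, 422.7291967788561) 54.25851821899414 4843.0 eye in tool mm at z -0.007 [-40.1783   0.6037  -7.    ]
hole (313.75593640305595, 422.7291967788561) 54.25851821899414 4843.0 eye in tool mm at z -0.004 [-42.8396   0.6072  -4.    ]
hole (313.75593640305595, 422.7291967788561) 54.25851821899414 4843.0 eye in tool mm at z 0 [-46.3878   0.6118   0.    ]
```

```bash
python3 -m handwheel '[[[-0.3,3.3,0],[-0.08,-0.03,0],1],[[-0.3,3.3,0],[-0.08,-0.03,0],1],[[-0.3,3.3,0],[-0.08,-0.03,0],1],[[0,0,0],[0,0,0],1],[[0,0,0],[0,0,0],1]]' 40 ; python3 st.py; python3 back.py -.042 .65; python3 - <<'E'
from h import *
im=vision.get_image("wrist"); sc=vision.get_image("scene")
cv2.imwrite("pics/m1.png",np.hstack([im[40:480,120:520],cv2.resize(sc[220:370,220:370],(400,400))[:,:,:] if 0 else cv2.copyMakeBorder(cv2.resize(sc[220:370,220:370],(400,400)),0,40,0,0,0)]))
E
```

```text
clock: 21.7
position: [0.5882, 0.0252, 0.1607]
ee_rot: [-0.005, 0.948, 0.018, 0.317]
contact_force: [0.3, -0.2, -1.2]
width: 0.0189
gripper_force: 40.7
clock 21.70 tilt 0.646 eye: out 41.0 y 1.7 z 208.2 F [ 0.297  -0.2021 -1.1966] mom [-0.0033  0.4122  0.0145] q [-0.1418  0.1147  2.1322  0.3984  0.2768  1.0425]
t 21.70 shift mm [ 2.5  1.9 -1.8] turn units [-0.03  0.04  0.06]
in turned axes [ 2.5076  1.9254 -1.7553]
```

View pics/m1.png

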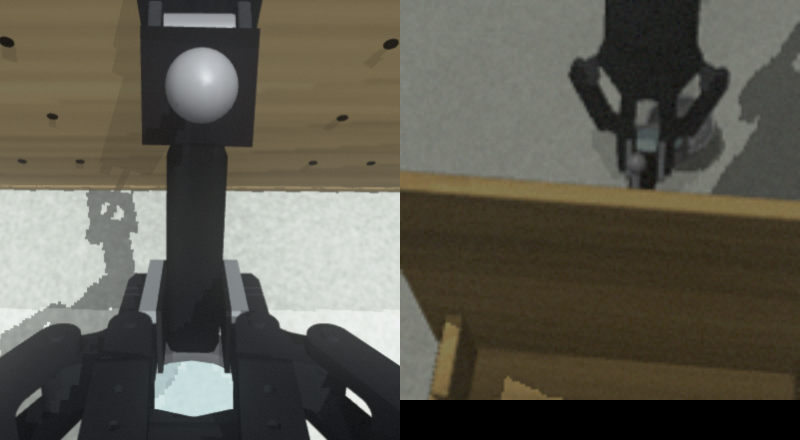

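Left crop: the tab surrounds the hook arm with the ball at (202,85) standing above it, hinge barrel at (200,20), and the magnifier still straight in the grip. The sideways drag came from the joint-speed limit at the singularity. I'll retry slower, after re-centring.

```bash
python3 -m handwheel '[[[1.2,1,-0.9],[0,0.02,0.03],1],[[1.2,0.9,-0.9],[0,0.02,0.03],1],[[0,0,0],[0,0,0],1]]' 40 ; python3 st.py;  python3 -m handwheel '[[[0.1,0,1.54],[0,0.2,0],1],[[0.1,0,1.54],[0,0.2,0],1],[[0.1,0,1.54],[0,0.2,0],1],[[0.1,0,1.54],[0,0.2,0],1],[[0,0,0],[0,0,0],1]]' 40 ; python3 st.py
```

```text
clock: 22.18
position: [0.5895, 0.0229, 0.164]
ee_rot: [-0.006, 0.947, 0.014, 0.32]
contact_force: [-0.0, -0.3, -1.0]
width: 0.0188
gripper_force: 40.7
clock 22.18 tilt 0.651 eye: out 40.1 y -1.1 z 211.8 F [-0.0059 -0.3236 -1.0491] mom [0.0133 0.3947 0.026 ] q [-0.1476  0.1109  2.1295  0.408   0.28    1.036 ]
clock: 22.8
position: [0.593, 0.0232, 0.1587]
ee_rot: [-0.007, 0.933, 0.013, 0.359]
contact_force: [0.3, 0.4, -1.4]
width: 0.0193
gripper_force: 40.8
clock 22.80 tilt 0.733 eye: out 40.6 y -1.0 z 210.9 F [ 0.3207  0.4189 -1.411 ] mom [0.0341 0.4081 0.0099] q [-0.1573  0.1224  2.2024  0.9471  0.1576  0.4924]
```

```bash
python3 -m handwheel '[[[0.1,0,1.16],[0,0.15,0],1],[[0.1,0,1.16],[0,0.15,0],1],[[0.1,0,1.16],[0,0.15,0],1],[[0.1,0,1.16],[0,0.15,0],1],[[0,0,0],[0,0,0],1]]' 40 ; python3 st.py;  python3 -m handwheel '[[[0.1,0,1.16],[0,0.15,0],1],[[0.1,0,1.16],[0,0.15,0],1],[[0.1,0,1.16],[0,0.15,0],1],[[0.1,0,1.16],[0,0.15,0],1],[[0,0,0],[0,0,0],1]]' 40 ; python3 st.py
```

```text
clock: 23.42
position: [0.5969, 0.0232, 0.156]
ee_rot: [-0.007, 0.922, 0.013, 0.388]
contact_force: [0.4, 0.3, -0.5]
width: 0.0188
gripper_force: 40.8
clock 23.43 tilt 0.796 eye: out 40.1 y -1.2 z 211.4 F [ 0.3732  0.3336 -0.5197] mom [-0.0356  0.4975  0.022 ] q [-0.1645  0.1388  2.2542  1.8342  0.1459 -0.4003]
clock: 24.05
position: [0.6005, 0.0236, 0.153]
ee_rot: [-0.008, 0.909, 0.014, 0.416]
contact_force: [0.3, -0.4, -1.4]
width: 0.0189
gripper_force: 40.8
clock 24.05 tilt 0.859 eye: out 40.0 y -0.8 z 211.3 F [ 0.3399 -0.3564 -1.4319] mom [-0.0377  0.4997 -0.0341] q [-0.1715  0.1633  2.3056  2.4117  0.2338 -0.9858]
```

```bash
python3 -m handwheel '[[[0.2,0,3],[0,0.4,0],1],[[0.2,0,3],[0,0.4,0],1],[[0.2,0,3],[0,0.4,0],1],[[0.2,0,3],[0,0.4,0],1],[[0,0,0],[0,0,0],1]]' 40 ; python3 st.py
```

```text
clock: 24.68
position: [0.6103, 0.0245, 0.1454]
ee_rot: [-0.01, 0.872, 0.013, 0.49]
contact_force: [-0.2, 0.3, -1.5]
width: 0.019
gripper_force: 40.8
clock 24.68 tilt 1.024 eye: out 40.5 y -0.2 z 210.3 F [-0.2002  0.2595 -1.4611] mom [-0.0033  0.5345 -0.0273] q [-0.1889  0.275   2.4377  2.8041  0.6113 -1.4034]
```

```bash
python3 -m handwheel '[[[0.2,0,3],[0,0.4,0],1],[[0.2,0,3],[0,0.4,0],1],[[0.2,0,3],[0,0.4,0],1],[[0.2,0,3],[0,0.4,0],1],[[0.2,0,3],[0,0.4,0],1],[[0,0,0],[0,0,0],1]]' 40 ; python3 st.py; python3 -m handwheel '[[[-2,0,2],[0,0,0],1],[[-2,0,2],[0,0,0],1],[[0,0,0],[0,0,0],1]]' 40 ; python3 st.py
```

```text
clock: 25.42
position: [0.6251, 0.025, 0.1398]
ee_rot: [-0.012, 0.815, 0.012, 0.579]
contact_force: [0.1, 0.2, -0.7]
width: 0.0187
gripper_force: 40.8
clock 25.43 tilt 1.235 eye: out 40.0 y -0.3 z 210.5 F [ 0.1296  0.1939 -0.6906] mom [-0.0304  0.6007  0.0123] q [-0.2029  0.5193  2.5733  2.8995  1.1874 -1.5528]
clock: 25.8
position: [0.6273, 0.0244, 0.1362]
ee_rot: [-0.01, 0.814, 0.012, 0.58]
contact_force: [-0.5, 0.0, -1.0]
width: 0.0186
gripper_force: 40.8
clock 25.80 tilt 1.238 eye: out 38.0 y -0.8 z 207.0 F [-0.4916  0.0434 -0.9959] mom [-0.0594  0.598  -0.0048] q [-0.2007  0.536   2.5737  2.9059  1.2067 -1.5599]
```

```bash
python3 -m handwheel '[[[-1.8,0,1.7],[0,0,0],1],[[-1.8,0,1.7],[0,0,0],1],[[0,0,0],[0,0,0],1]]' 40 ; python3 st.py; python3 -m handwheel '[[[-1.8,0,1.7],[0,0,0],1],[[-1.2,0,1],[0,0,0],1],[[0,0,0],[0,0,0],1]]' 40; python3 st.py; python3 -m handwheel '[[[0.2,0,3],[0,0.4,0],1],[[0.2,0,3],[0,0.4,0],1],[[0.2,0,3],[0,0.4,0],1],[[0,0,0],[0,0,0],1]]' 40; python3 st.py
```

```text
clock: 26.18
position: [0.6291, 0.0244, 0.131]
ee_rot: [-0.01, 0.815, 0.012, 0.58]
contact_force: [-0.5, 0.7, -1.2]
width: 0.0191
gripper_force: 40.8
clock 26.18 tilt 1.237 eye: out 36.1 y -0.9 z 201.8 F [-0.5239  0.7176 -1.2395] mom [-0.0105  0.5752  0.0255] q [-0.199   0.5535  2.5737  2.9093  1.2228 -1.5644]
clock: 26.55
position: [0.6309, 0.0245, 0.1277]
ee_rot: [-0.01, 0.814, 0.012, 0.58]
contact_force: [0.8, 0.5, 0.1]
width: 0.0188
gripper_force: 40.7
clock 26.55 tilt 1.238 eye: out 34.4 y -0.8 z 198.5 F [0.7525 0.4632 0.1141] mom [-0.0414  0.4665  0.0892] q [-0.1977  0.5667  2.5731  2.9116  1.236  -1.5677]
clock: 27.05
position: [0.64, 0.025, 0.1248]
ee_rot: [-0.011, 0.777, 0.012, 0.63]
contact_force: [4.5, 1.5, 0.4]
width: 0.0188
gripper_force: 39.9
clock 27.05 tilt 1.363 eye: out 34.2 y -0.7 z 197.5 F [4.4599 1.4608 0.4062] mom [-0.0389  0.5084  0.2672] q [-0.2001  0.7535  2.6199  2.9139  1.5885 -1.6208]
```

Weight is being taken up, with light contact at the bend (4 N towards the board). I'll yield with it a little and lower.

```bash
python3 -m handwheel '[[[0,0,1.5],[0,0,0],1],[[0,0,0],[0,0,0],1]]' 30; python3 st.py; python3 -m handwheel '[[[-1,0,0.5],[0,0,0],1],[[-1,0,0.5],[0,0,0],1],[[0,0,0],[0,0,0],1]]' 30; python3 st.py
```

```text
clock: 27.3
position: [0.6407, 0.0246, 0.1255]
ee_rot: [-0.011, 0.777, 0.011, 0.63]
contact_force: [0.3, 1.1, -1.1]
width: 0.019
gripper_force: 40.1
clock 27.30 tilt 1.362 eye: out 33.5 y -1.0 z 198.2 F [ 0.314   1.067  -1.1063] mom [0.0151 0.6584 0.027 ] q [-0.1988  0.7487  2.6174  2.9167  1.5808 -1.6191]
clock: 27.68
position: [0.6417, 0.0247, 0.1239]
ee_rot: [-0.011, 0.776, 0.011, 0.631]
contact_force: [2.3, -0.2, 2.5]
width: 0.0192
gripper_force: 40.1
clock 27.68 tilt 1.365 eye: out 32.7 y -0.9 z 196.6 F [ 2.3249 -0.1912  2.5381] mom [0.0044 0.1602 0.0713] q [-0.1985  0.7575  2.6167  2.9164  1.5914 -1.621 ]
```

The hook now carries the weight (Fz up 3.6 N) with the eye in the bend. Releasing slowly, then withdrawing straight back.

```bash
python3 -m handwheel '[[[0,0,0],[0,0,0],0.55],[[0,0,0],[0,0,0],0.5],[[0,0,0],[0,0,0],0.4],[[0,0,0],[0,0,0],0.2],[[0,0,0],[0,0,0],0],[[0,0,0],[0,0,0],-0.2],[[0,0,0],[0,0,0],-0.2],[[0,0,0],[0,0,0],-0.2]]' 20; python3 st.py; python3 -m handwheel '[[[0,0,-5],[0,0,0],-0.2],[[0,0,-10],[0,0,0],-0.2],[[0,0,-20],[0,0,0],-0.2],[[0,0,-20],[0,0,0],-0.2],[[0,0,-20],[0,0,0],-0.2],[[0,0,0],[0,0,0],-0.2]]'; python3 st.py; python3 - <<'E'
from h import *
im=vision.get_image("wrist"); tp=vision.get_image("top"); sc=vision.get_image("scene")
cv2.imwrite("pics/fin.png",np.vstack([np.hstack([cv2.resize(im,(400,300)),cv2.resize(tp[100:220,240:400],(400,300))]),np.hstack([cv2.resize(sc[220:340,220:380],(400,300)),cv2.resize(tp,(400,300))])]))
E
```

```text
clock: 28.68
position: [0.6414, 0.0248, 0.1232]
ee_rot: [-0.011, 0.777, 0.011, 0.63]
contact_force: [0.2, -1.0, 0.1]
width: 0.0511
gripper_force: 0.0
clock 28.68 tilt 1.363 eye: out 32.8 y -0.9 z 195.9 F [ 0.2374 -0.9674  0.0695] mom [-0.0614  0.4762 -0.0308] q [-0.1985  0.7579  2.6171  2.9164  1.5903 -1.621 ]
clock: 29.42
position: [0.6033, 0.0242, 0.1522]
ee_rot: [-0.01, 0.782, 0.011, 0.623]
contact_force: [-0.2, 0.6, 0.2]
width: 0.0516
gripper_force: 0.0
clock 29.43 tilt 1.346 eye: out 69.7 y -0.3 z 224.8 F [-0.1534  0.6246  0.2268] mom [ 0.0142  0.4285 -0.0397] q [-0.2295  0.6689  2.6953  2.8882  1.5616 -1.6257]
```

View pics/fin.png

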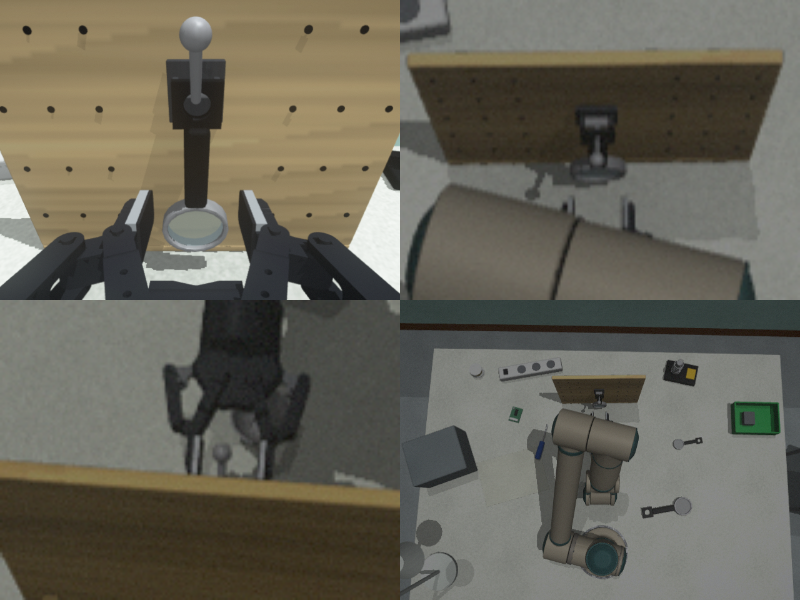

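The view confirms it. The wrist panel (top left) shows the magnifier hanging straight, with the hook's arm through the eye and the eye at the root; the ball is at (196,35) and the lens at (195,225). The gripper is clear. q3 is near its limit, so I'll move sideways, which unfolds the elbow, then check numerically that the magnifier and the tin haven't moved.

```bash
python3 -m handwheel '[[[0,15,0],[0,0,0],-0.2],[[0,20,0],[0,0,0],-0.2],[[0,25,0],[0,0,0],-0.2],[[0,25,0],[0,0,0],-0.2],[[0,25,0],[0,0,0],-0.2],[[0,25,0],[0,0,0],-0.2],[[0,25,0],[0,0,0],-0.2],[[0,0,0],[0,0,0],-0.2]]'; python3 st.py; python3 - <<'E'
from h import *
a=cv2.imread("pics/top0.png"); b=vision.get_image("top"); cv2.imwrite("pics/top1.png",b)
def bx(n,x,y,w=14):
    t=a[y-w:y+w,x-w:x+w]; r=cv2.matchTemplate(b[y-w-12:y+w+12,x-w-12:x+w+12],t,cv2.TM_CCOEFF_NORMED); _,m,_,l=cv2.minMaxLoc(r); print(n,round(m,3),"moved px",np.array(l)-12)
bx("tin",312,237,18); bx("circuit",185,183); bx("driver",224,240); bx("small mag",460,230)
g=cv2.cvtColor(b,cv2.COLOR_BGR2GRAY)
B=proj("top",(.6196,.0235,.2445)); print("ball pred",B)
c=cv2.resize(g[130:185,290:345],None,fx=4,fy=4,interpolation=cv2.INTER_CUBIC); h=cv2.HoughCircles(c,cv2.HOUGH_GRADIENT,1,10,param1=80,param2=10,minRadius=9,maxRadius=20)
print(h[0][:3]/4+[290,130,0] if h is not None else None)
E
```

```text
clock: 30.58
position: [0.6085, -0.1377, 0.15]
ee_rot: [-0.009, 0.783, 0.01, 0.622]
contact_force: [-0.3, 0.3, -0.4]
width: 0.0512
gripper_force: 0.0
clock 30.57 tilt 1.344 eye: out 69.3 y -162.4 z 222.5 F [-0.3441  0.3241 -0.3829] mom [-0.008   0.4807 -0.0256] q [-0.7662  0.619   2.5702  2.3548  1.3775 -1.6027]
tin 0.659 moved px [0 0]
circuit 0.997 moved px [0 0]
driver 0.997 moved px [0 0]
small mag 0.939 moved px [0 0]
ball pred [317.8917 163.0978]
[[319.625 163.375   3.3  ]
 [292.875 177.625   2.75 ]
 [316.375 148.625   2.4  ]]
```

Nothing else has moved, the hook is still fully out (ball where 0.65 rad predicts), and the gripper is clear.

```bash
python3 -c "
from rig import manip; print(manip.sign_off())"
```

```text
the job is handed in; nothing more can be done
None
```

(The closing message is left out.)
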